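# Reverse the ratchet and clamp the flange in the ratchet vice

### The job

The ratchet wrench on the small vice is still set to loosen. Flip its reversing lever over to the tightening side first, then work the wrench by its knob, clockwise strokes and back, until the jaw holds the flange firmly against the V stop. Feel for it: stop as soon as it grips firmly, because the thin flange is spoiled by a hard squeeze; do not back the jaw off, do not touch the flange or jaw with the gripper, leave the small parts around alone, and let go of the wrench at the end.

Things in the scene. Friction and masses are not known exactly. Their poses are not given: they have to be found in the camera images.
- vice: Small ratchet vice fixed to the worktop: dark steel bed 84 x 250 x 14 mm, grey gear housing 66 x 56 mm, 58 mm high. Origin on the worktop under the bed; its y axis runs along the bed from the drive axis (y = -75 mm) past the sliding jaw (about y = 0) to the steel V stop (about y = 85 mm, screwed down at an unmeasured setting that differs by up to 14 mm). z up.
- jaw: Sliding steel jaw, 60 mm wide, 30 mm high, driven along the vice's +y by 20 mm per radian of the drive; it stays where left. It carries a sprung pad (68 mm wide, 12 N per mm) whose face lies 14 mm in front (+y) of this origin when unloaded. Origin at the jaw's front underside, on the bed. It runs 12 to 28 mm, pushing the flange along, before the flange is tight against the stop.
- flange: Turned steel flange lying flat on the bed between jaw and V stop: disc 57 mm across and 11 mm thick with a hub to 24 mm high. Origin at the centre of its underside. Properly held with 20 to 55 N, best about 35 N.
- wrench (a joint): Swing of the ratchet wrench about the vertical drive axis, rad, growing clockwise seen from above. At 0 the handle points along the vice's -y. Stops at -0.7 and +0.7, so several strokes are needed; up to 0.4 rad of each is lost before the pawl bites (16 teeth). With the lever at tighten, clockwise strokes drive the jaw to the stop and strokes back run idle; at loosen, strokes back drive it away.
- wrench_hinge (a point): Point on the wrench's vertical turning axis, on top of the round wrench head, 86 mm above the worktop. The pushes told for the knob are those felt while the wrench moves; when the hand stops and holds it, the push relaxes by about half when driving freely (to 4 to 6 N), and stands about 4 N higher than that with the flange held well; the jaw stays. The pawl may now and then skip a tooth.
- knob (a point): Middle of the upright round black knob on the wrench handle, 135 mm from the turning axis; 16 mm across, free from 79 to 124 mm above the worktop, this point at 106 mm; does not spin. Handle bar below: 18 mm wide, top at 79 mm. Push across the handle: about 2 N idle, about 10 N driving the jaw freely, 1.5 N more per 10 N of clamping, so about 15.5 N when the flange is held well.
- pawl_lever (a joint): Reversing lever on top of the wrench head, on a vertical axis 40 mm from the wrench's turning axis toward the knob; rad, growing clockwise seen from above. -0.42 (one stop) = loosen, as found; +0.42 (other stop) = tighten; set beyond +0.33. At 0 it points along the handle to the knob. It needs about 2 N at its tip and stays where it is left.
- lever_tip (a point): Point on the upright steel pin at the free end of the reversing lever, 32 mm from the lever's own axis; the pin is 9 mm across, stands from 87 to 111 mm above the worktop, this point at 102 mm. The wrench head below it has its top at 86 mm.
- fitting_a: Small brass fitting standing on the worktop, 12 mm across, 23 mm high, a bystander. Origin at the centre of its underside.
- fitting_b: Another such brass fitting, a bystander.
- disc: Small brass contact disc, 23 mm across, 13 mm high, a bystander. Origin at the centre of its underside.
There are look-alikes about, which are no part of the job. What is shaped like the flange but red or turquoise is not meant.

How it is judged:
By the outcome, as a careful person would: the job done as asked, in the order asked, and still so for the second after the job is handed in, with the robot touching nothing.
It also fails if it takes over 72 s, if anything falls off the work surface, if the arm or the gripper's body presses on something with over 40 N, if the wrist force passes 120 N, or if a joint passes its speed limit or range.

### The arm

A 6-joint arm with a two-finger parallel gripper is mounted at the origin on a cart in front of the work surface, level with it; the furniture and walls round the work are solid. World frame = base frame: x ahead of the robot, y to its left, z up, the work surface at z = 0. Lengths are in m, angles in rad, forces in N, time in s.
With the tool pointing down it reaches from about 0.25 to 0.725 m from the base axis. Payload 4 kg.
Tool frame: the origin (TCP) lies midway between the tips of the shut fingers; the grasp point (between the pads) lies 19 mm behind it; z points along the fingers, x is the direction in which the jaws open and shut, and the axes are right-handed (so a half turn about z gives the same grasp; the last joint's range is limited). The gripper opens to 85 mm and grips with 20 to 120 N. Pads are 22 mm wide; open, the fingers measure 114 mm over their backs; the gripper's body (76 mm by 85 mm) begins 54 mm behind the grasp point. The pads swing forward as they close: fully open they stand 13 mm farther back than shut.
Start: joints at [-1.287, 0.241, 0.005, 1.335, 0, 1.571], TCP at [0.14, -0.48, 0.231] pointing down, gripper open.
Joint ranges: [-2.72, 2.72], [-1.05, 1.87], [-1.09, 1.28], [-1.99, 2.15], [-1.42, 1.44], [-3.14, 3.14]. Speed limits (rad/s): [2.79, 2.79, 3.14, 3.14, 3.14, 3.14].

### API

Orientations are given as a unit quaternion [x, y, z, w].
In Python, from workcell import bot gives the robot as it stands.
- The arm moves only by the tool drive_tool, never from a script. Its argument "rows" is text: rows parted by semicolons, each of 5 numbers parted by spaces: the finger opening in mm, from 0 to 85.4, then the shift along the tool's x, y, z in mm, then the turn about the tool's z in rad. A call has 1 to 12 rows; each row shifts and turns the commanded pose from where the row before left it, along the tool's axes as they then stand; what a row does not reach is not made up. A row lasts 1/10 s, in which the tool goes at most 50 mm and 8.59 degrees, less where a joint would pass 70% of its speed; a pose out of reach is approached as far as the arm can. A call is refused whole if a number of a shift passes 50 or a number of a turn 0.15, either way. A call with a gripper value outside its range is refused whole. The fingers move at their own pace and stop on an object; the grip force is fixed at half the most. Time passes only in rows, so rows that do not move let the fingers close. It gives the time, the measured TCP pose, the force and the opening at its end, in the units of the state.
- bot.get_obs(): the state, without advancing time (a new reading comes with each control period).
- bot.camera(name): name is "scene" or "top" or "wrist"; returns a dict with "image" (420x560x3 uint8, red, green, blue), "vertical_fov" (degrees; the focal length in pixels is half the picture's height over the tangent of half this angle, whatever the lens; pixels are square), "cx", "cy" (the principal point, pixels), "k1" (the pictures are not rectified: a ray, as slopes to the right and down, at radius r is drawn at 1 + k1 r^2 times it, then the intrinsics apply), "R" (3x3) and "t" (3): a world point X has camera coordinates R X + t; the wrist camera has in their place "tool_from_camera" (4x4, takes a point from camera to tool coordinates, whose origin is the TCP and whose axes are the tool frame's). Camera axes: x right, y down, z forward; pixel columns grow to the right and rows downward; lengths in m; the calibration is good to about 2 mm. A picture is of the moment at which its call begins: read the wrist's pose just before it. There is no depth.
- bot.job_done(): hands the job in, once; it reports no verdict.
The state is a dict: "clock": time; "joint_pos": joint angles; "joint_vel": joint speeds; "tau": joint torques, N m; "eef_pos": TCP position; "tool_rot": TCP orientation; "ft_force": force on the tool from outside, world axes, zero at the start; "ft_torque": the same for the moment, N m; "grip_width": finger opening in m.
Only numpy, scipy, OpenCV 4.12 (cv2) and the standard library are available. Lean on these libraries where they do the work, as an engineer would, in place of code of your own. Each camera call takes 0.05 s, during which the arm holds its last target. There are 200 camera calls.

## Working session

There is one attempt and no reset: what is moved stays moved. The work goes in short steps, Python scripts to look and compute and a tool call to move; the robot and the scene stay as the last step left them, time stands still between calls to the robot, and variables do not carry over. Pictures are saved under pics/ and viewed, about 8 in all and at most 12, crops included, and the job is handed in when it is done.

Besides the shell and the picture viewer there is one more tool, called in YAML: its name, and indented under it one key for each argument. drive_tool: Moves the arm, as the interface text tells. Its arguments: {"type":"object","properties":{"rows":{"type":"string"}},"required":["rows"]}

```bash
mkdir -p pics; cat > h.py <<'E'
import numpy as np, cv2
from workcell import bot
def K(c):
    f=210/np.tan(np.radians(c["vertical_fov"])/2); return f
def ray(c,u,v):
    f=K(c); x=np.array([(u-c["cx"])/f,(v-c["cy"])/f]); s=x.copy()
    for _ in range(20): s=x/(1+c["k1"]*(s@s))
    return np.array([s[0],s[1],1.])
def atz(c,u,v,z):
    d=c["R"].T@ray(c,u,v); o=-c["R"].T@c["t"]; return o+d*(z-o[2])/d[2]
def proj(c,X):
    p=c["R"]@np.array(X)+c["t"]; s=p[:2]/p[2]; s=s*(1+c["k1"]*(s@s)); return s*K(c)+[c["cx"],c["cy"]]
def save(c,n,crop=None,k=1):
    im=c["image"][:,:,::-1]
    if crop: a,b,w,h=crop; im=im[b:b+h,a:a+w]
    cv2.imwrite("pics/"+n,cv2.resize(im,None,fx=k,fy=k,interpolation=cv2.INTER_CUBIC))
E
python3 - <<'E'
from h import *
import pickle
o=bot.get_obs();print({k:np.round(v,3) for k,v in o.items()})
for n in("top","scene"):
    c=bot.camera(n);pickle.dump(c,open(n+".pkl","wb"));save(c,n+"0.png",k=1.4)
    print(n,K(c),c["k1"],-c["R"].T@c["t"])
E
```

```text
{'clock': np.float64(0.0), 'joint_pos': array([-1.287,  0.241,  0.004,  1.335,  0.   ,  1.571]), 'joint_vel': array([ 0.   ,  0.001, -0.001,  0.001, -0.001,  0.   ]), 'tau': array([ 2.0000e-03, -3.7232e+01,  2.5241e+01,  1.7000e-02,  0.0000e+00,
       -0.0000e+00]), 'eef_pos': array([ 0.14 , -0.479,  0.23 ]), 'tool_rot': array([ 0.8  , -0.6  , -0.001, -0.001]), 'ft_force': array([-0.723,  0.804,  0.967]), 'ft_torque': array([-0.041,  0.   , -0.012]), 'grip_width': np.float64(0.085)}
top 430.81365045399326 0.034389265053648366 [ 0.35709729 -0.20451291  0.90529723]
scene 484.6515119521031 -0.12977730052651715 [0.13696244 0.44421937 0.47889044]
```

View pics/top0.png

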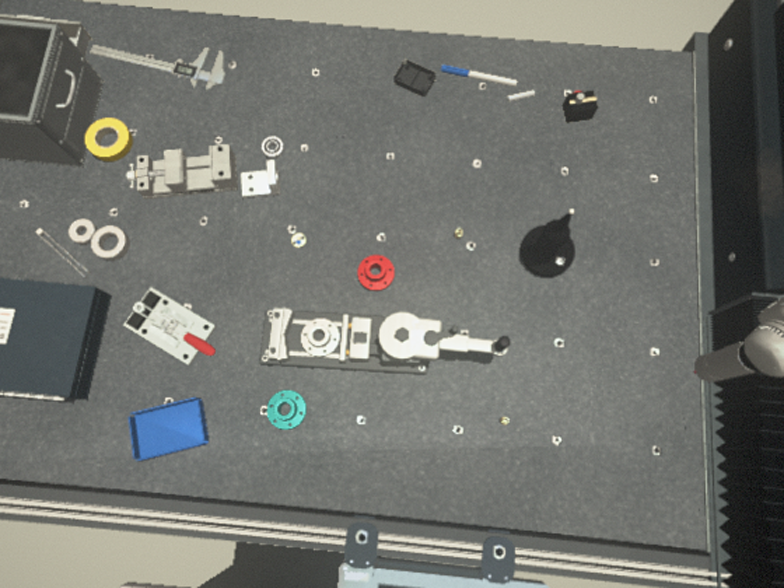

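View pics/scene0.png

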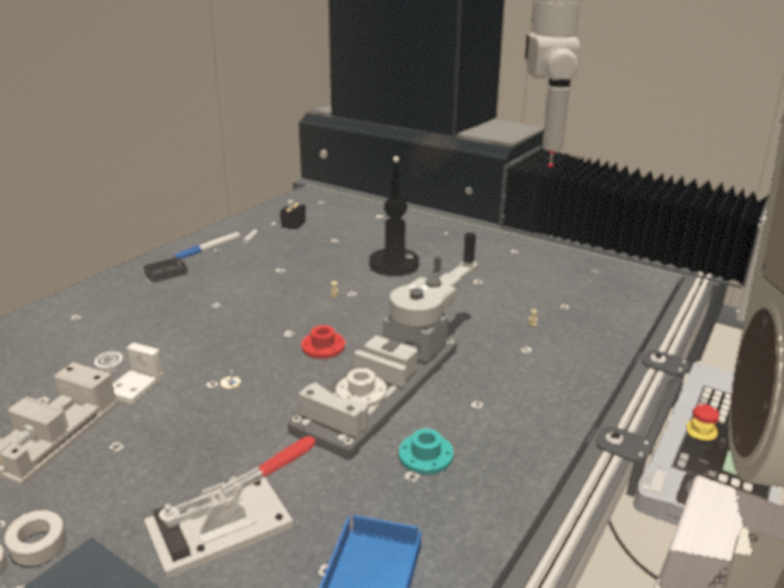

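```bash
python3 - <<'E'
from h import *
import pickle
c=pickle.load(open("top.pkl","rb"));save(c,"top1.png",(180,200,200,80),4)
print(c["R"].round(3))
for n,u,v,z in[("hinge",400/1.4,335/1.4,.086),("knob",502/1.4,343/1.4,.124),("tip",453/1.4,331/1.4,.11)]: print(n,atz(c,u,v,z))
c=pickle.load(open("scene.pkl","rb"));save(c,"scene1.png",(200,150,160,150),4)
E
```

```text
[[ 0.096 -0.995 -0.002]
 [-0.963 -0.093 -0.253]
 [ 0.251  0.026 -0.968]]
hinge [ 0.51241693 -0.18984423  0.086     ]
knob [ 0.50752171 -0.32446565  0.124     ]
tip [ 0.52013542 -0.26048289  0.11      ]
```

View pics/top1.png

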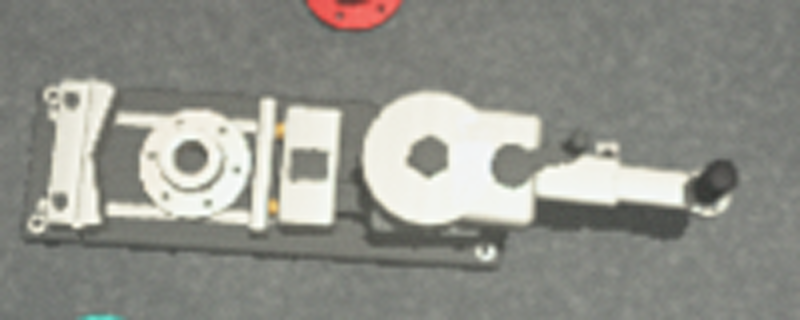

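View pics/scene1.png

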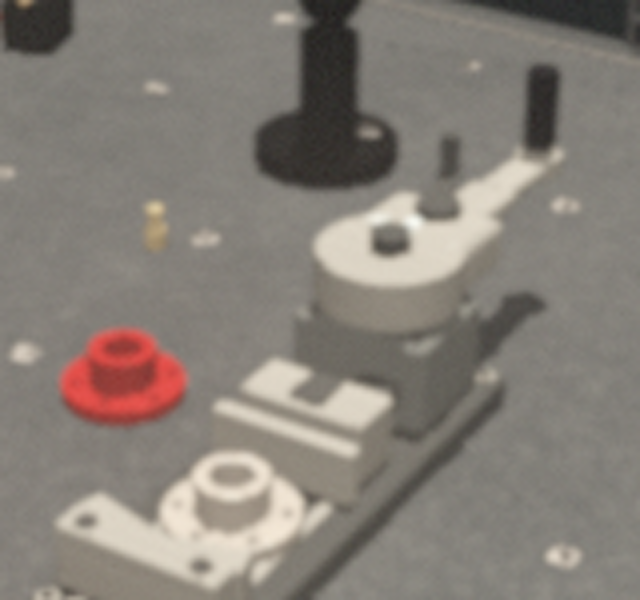

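```bash
python3 - <<'E'
from h import *
import pickle
from scipy.optimize import least_squares
c=pickle.load(open("top.pkl","rb"));s=pickle.load(open("scene.pkl","rb"))
T=lambda u,v:(180+u/4,200+v/4); S=lambda u,v:(200+u/4,150+v/4)
obs={"hinge":(T(428,157),S(391,228),.086),"lev":(T(514,165),S(438,198),.09),"tiptop":(T(574,140),S(450,137),.111),"knobtop":(T(721,172),S(544,69),.124),"bedA":(T(36,238),None,.014),"bedB":(T(495,266),None,.014),"flange":(T(191,157),S(235,470),.024),"jawL":(T(290,110),None,.044),"stopL":(T(77,85),None,.044),"fitb":((504/1.4,420/1.4),None,.012),"fita":((459/1.4,232/1.4),None,.012)}
P={}
for n,(t,sc,z) in obs.items():
    a=atz(c,*t,z); P[n]=a
    print(n,a.round(4),atz(s,*sc,z).round(4) if sc else "")
h=P["hinge"]
for n in("lev","tiptop","knobtop"):
    d=P[n]-h; print(n,np.hypot(*d[:2]),np.degrees(np.arctan2(d[1],d[0])))
d=P["tiptop"]-P["lev"];print(np.hypot(*d[:2]),np.degrees(np.arctan2(d[1],d[0])))
d=P["bedA"]-P["bedB"];print("bed",np.hypot(*d[:2]),np.degrees(np.arctan2(d[1],d[0])))
E
```

```text
hinge [ 0.5127 -0.1923  0.086 ] [ 0.52   -0.2054  0.086 ]
lev [ 0.5121 -0.2338  0.09  ] [ 0.5138 -0.2355  0.09  ]
tiptop [ 0.5226 -0.2601  0.111 ] [ 0.5198 -0.2551  0.111 ]
knobtop [ 0.5115 -0.3273  0.124 ] [ 0.5076 -0.3223  0.124 ]
bedA [0.4646 0.0069 0.014 ] 
bedB [ 0.4728 -0.2311  0.014 ] 
flange [ 0.5127 -0.0689  0.024 ] [ 0.5217 -0.0887  0.024 ]
jawL [ 0.5382 -0.1191  0.044 ] 
stopL [ 0.5408 -0.009   0.044 ] 
fitb [ 0.4166 -0.3504  0.012 ] 
fita [ 0.6991 -0.265   0.012 ] 
lev 0.04150516541737934 -90.91993650273669
tiptop 0.06849080479909847 -81.67899580821528
knobtop 0.13502560962584856 -90.50632050092635
0.028319811749816157 -68.06652902040074
bed 0.2381731889492093 91.99069780173218
```

drive_tool:
  rows: "0 -9 -46 0 0;0 -9 -46 0 0;0 -9 -46 0 0;0 -9 -46 0 0;0 -9 -46 0 0;0 -9 -46 0 0;0 -9 -46 0 0;0 -9 -46 0 0;0 -9 -46 0 0;0 -9 -46 0 0;0 0 0 0 -0.15;0 0 0 0 -0.15"

```text
clock: 1.3
eef_pos: [0.5575, -0.2631, 0.2296]
tool_rot: [0.883, -0.47, -0.001, 0.0]
ft_force: [1.0, 0.8, 0.5]
grip_width: -0.0001
```

drive_tool:
  rows: "0 0 0 10 -0.15;0 0 0 10 -0.15;0 0 0 10 -0.15;0 0 0 10 -0.15;0 0 0 10 -0.14;0 0 0 10 -0.14;0 0 0 10 -0.14;0 0 0 0 0;0 0 0 0 0"

```text
clock: 2.2
eef_pos: [0.5561, -0.2646, 0.1609]
tool_rot: [1.0, 0.015, -0.001, -0.0]
ft_force: [0.1, 0.1, -0.0]
grip_width: 0.0002
```

```bash
python3 - <<'E'
from h import *
import pickle
o=bot.get_obs();print({k:np.round(v,3) for k,v in o.items()})
c=pickle.load(open("top.pkl","rb"));print("stand",atz(c,547/1.4,252/1.4,.01),atz(c,571/1.4,211/1.4,.15))
c=bot.camera("wrist");print(c["tool_from_camera"]);save(c,"w0.png",k=1.4)
E
```

```text
{'clock': np.float64(2.2), 'joint_pos': array([-0.444,  0.507,  0.212,  1.277,  0.   ,  1.096]), 'joint_vel': array([ 0.001, -0.012,  0.016, -0.002,  0.   , -0.006]), 'tau': array([ 2.0000e-03, -4.8584e+01,  2.4405e+01,  1.3000e-02, -0.0000e+00,
       -3.3000e-02]), 'eef_pos': array([ 0.556, -0.265,  0.161]), 'tool_rot': array([ 1.   ,  0.015, -0.001, -0.   ]), 'ft_force': array([ 0.071,  0.129, -0.044]), 'ft_torque': array([-0.023, -0.059, -0.046]), 'grip_width': np.float64(0.0)}
stand [ 0.6797778 -0.4039235  0.01     ] [ 0.69010352 -0.40243483  0.15      ]
[[ 9.99999809e-01 -2.64002505e-06 -6.17908703e-04 -5.25048515e-04]
 [ 1.87644456e-04  9.54064774e-01  2.99600352e-01 -7.60045349e-02]
 [ 5.88733975e-04 -2.99600411e-01  9.54064593e-01 -1.43794775e-01]
 [ 0.00000000e+00  0.00000000e+00  0.00000000e+00  1.00000000e+00]]
```

View pics/w0.png

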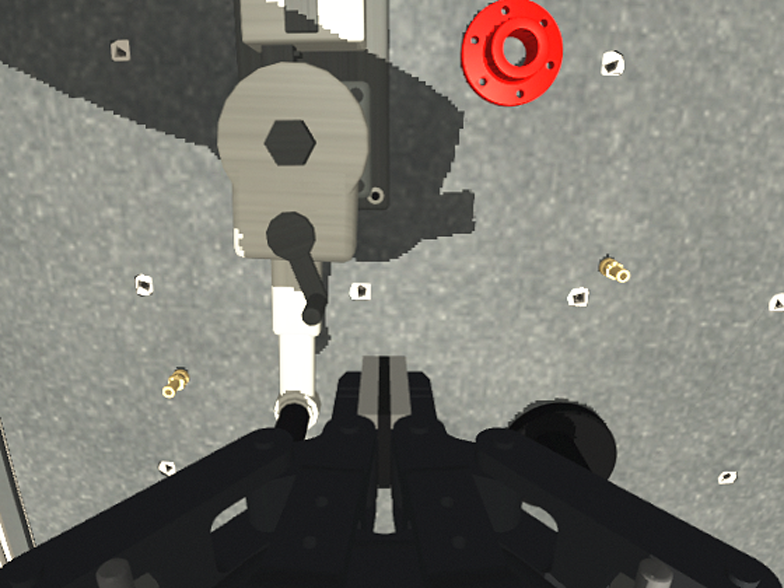

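```bash
cat >> h.py <<'E'
from scipy.spatial.transform import Rotation as Ro
def wcam(c,o):
    M=np.eye(4);M[:3,:3]=Ro.from_quat(o["tool_rot"]).as_matrix();M[:3,3]=o["eef_pos"]
    I=np.linalg.inv(M@c["tool_from_camera"]);c=dict(c);c["R"]=I[:3,:3];c["t"]=I[:3,3];return c
E
python3 - <<'E'
from h import *
o=bot.get_obs();c=wcam(bot.camera("wrist"),o)
P={}
for n,u,v,z in[("hinge",291,142,.086),("lev",291,235,.09),("pin",313,315,.111),("knobbase",297,409,.079),("jawtop",303,22,.044)]:
    P[n]=atz(c,u/1.4,v/1.4,z);print(n,P[n].round(4))
for a,b in(("hinge","lev"),("lev","pin"),("hinge","knobbase")):
    d=P[b]-P[a];print(a,b,np.hypot(*d[:2]),np.degrees(np.arctan2(d[1],d[0])))
E
```

```text
hinge [ 0.5137 -0.1933  0.086 ]
lev [ 0.5136 -0.2332  0.09  ]
pin [ 0.526  -0.2628  0.111 ]
knobbase [ 0.5122 -0.3281  0.079 ]
jawtop [ 0.5127 -0.1371  0.044 ]
hinge lev 0.03991551574947465 -90.14028001398212
lev pin 0.03209963169098873 -67.40230540739118
hinge knobbase 0.13479141440537623 -90.66522726068669
```

drive_tool:
  rows: "0 0 0 25 0.03;0 0 0 25 0;0 0 0 16 0;0 0 0 0 0;0 -5 0 0 0;0 -5 0 0 0;0 -5 0 0 0"

```text
clock: 3.0
eef_pos: [0.542, -0.2654, 0.0969]
tool_rot: [1.0, 0.001, 0.001, 0.001]
ft_force: [2.4, -3.5, 0.6]
grip_width: 0.0004
```

drive_tool:
  rows: "0 -5 0 0 0;0 -5 0 0 0"

```text
clock: 3.2
eef_pos: [0.5323, -0.2658, 0.0968]
tool_rot: [1.0, 0.001, 0.002, 0.001]
ft_force: [3.0, -0.5, 1.1]
grip_width: -0.0002
```

drive_tool:
  rows: "0 -5 0 0 0;0 -3 0 0 0"

```text
clock: 3.4
eef_pos: [0.523, -0.2648, 0.0957]
tool_rot: [1.0, 0.001, 0.0, -0.0]
ft_force: [2.1, -0.4, 2.0]
grip_width: 0.0002
```

drive_tool:
  rows: "0 -3 0 0 0"

```text
clock: 3.5
eef_pos: [0.5203, -0.2645, 0.0956]
tool_rot: [1.0, 0.002, 0.0, -0.0]
ft_force: [2.7, 1.1, 2.3]
grip_width: 0.0
```

drive_tool:
  rows: "0 -2 0 0 0;0 -2 0 0 0"

```text
clock: 3.7
eef_pos: [0.5169, -0.2642, 0.0953]
tool_rot: [1.0, 0.002, 0.001, -0.001]
ft_force: [4.4, 2.1, 1.5]
grip_width: 0.0004
```

drive_tool:
  rows: "0 -2 0 0 0"

```text
clock: 3.8
eef_pos: [0.5151, -0.264, 0.0953]
tool_rot: [1.0, 0.002, 0.001, -0.001]
ft_force: [3.7, 3.8, 2.1]
grip_width: -0.0003
```

drive_tool:
  rows: "0 -2 0 0 0"

```text
clock: 3.9
eef_pos: [0.5131, -0.2639, 0.0953]
tool_rot: [1.0, 0.002, 0.001, -0.001]
ft_force: [4.4, 4.1, 1.2]
grip_width: -0.0005
```

drive_tool:
  rows: "0 10 0 0 0;0 20 0 -5 0;0 10 0 -30 0;0 0 0 -30 0;0 0 0 0 0"

```text
clock: 4.4
eef_pos: [0.5547, -0.2661, 0.1642]
tool_rot: [1.0, 0.002, 0.002, 0.002]
ft_force: [1.3, 0.4, 0.8]
grip_width: -0.0
```

```bash
python3 - <<'E'
from h import *
o=bot.get_obs();c=bot.camera("wrist");save(c,"w1.png",k=1.4)
import pickle;pickle.dump(wcam(c,o),open("w1.pkl","wb"))
E
```

```text
(no output)
```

View pics/w1.png

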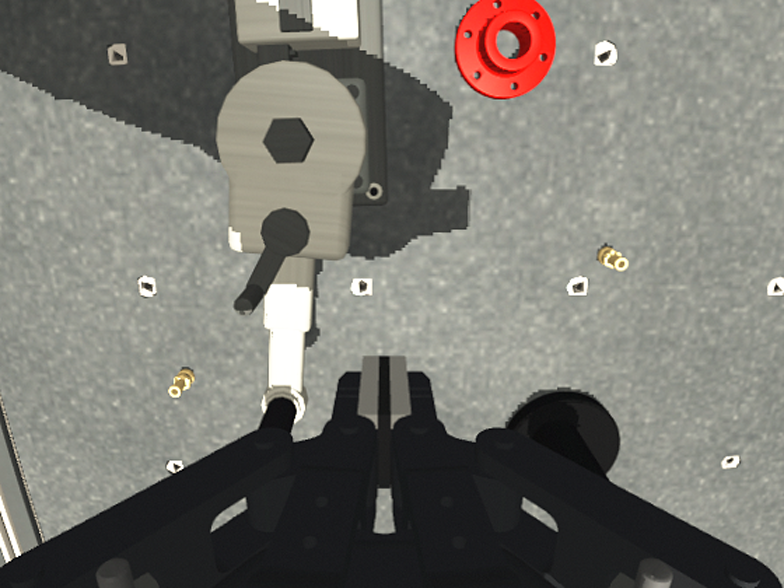

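```bash
python3 - <<'E'
from h import *
import pickle
c=pickle.load(open("w1.pkl","rb"))
P={}
for n,u,v,z in[("hinge",289,140,.086),("lev",285,231,.09),("pin",244,305,.111),("knobbase",284,405,.079)]:
    P[n]=atz(c,u/1.4,v/1.4,z);print(n,P[n].round(4))
for a,b in(("hinge","lev"),("lev","pin"),("hinge","knobbase")):
    d=P[b]-P[a];print(a,b,np.hypot(*d[:2]),np.degrees(np.arctan2(d[1],d[0])))
E
```

```text
hinge [ 0.5131 -0.193   0.086 ]
lev [ 0.5101 -0.2323  0.09  ]
pin [ 0.4949 -0.2601  0.111 ]
knobbase [ 0.5018 -0.3278  0.079 ]
hinge lev 0.03946899721508649 -94.41346757212749
lev pin 0.03162867352726876 -118.71478329369309
hinge knobbase 0.1353132050632376 -94.80021886129677
```

drive_tool:
  rows: "26 -26 31 0 0;26 -26 31 0 0.087;26 0 0 0 0;26 0 0 0 0;26 0 0 0 0"

```text
clock: 4.95
eef_pos: [0.5003, -0.3263, 0.1592]
tool_rot: [0.999, -0.042, -0.001, -0.001]
ft_force: [0.4, 0.1, 0.3]
grip_width: 0.0256
```

```bash
python3 - <<'E'
from h import *
o=bot.get_obs();print(o["eef_pos"],o["tool_rot"],o["ft_force"]);c=bot.camera("wrist");save(c,"w2.png",(180,140,200,200),3)
c=wcam(c,o);print("knobtop px in crop",(proj(c,[.502,-.328,.124])-[180,140])*3,(proj(c,[.502,-.328,.079])-[180,140])*3)
E
```

```text
[ 0.50034272 -0.3263464   0.15923846] [ 9.99131174e-01 -4.16630602e-02 -8.91600782e-04 -5.39340018e-04] [0.35159346 0.10647346 0.26220566]
knobtop px in crop [295.34643031 306.6691682 ] [293.40420155 226.82562535]
```

View pics/w2.png

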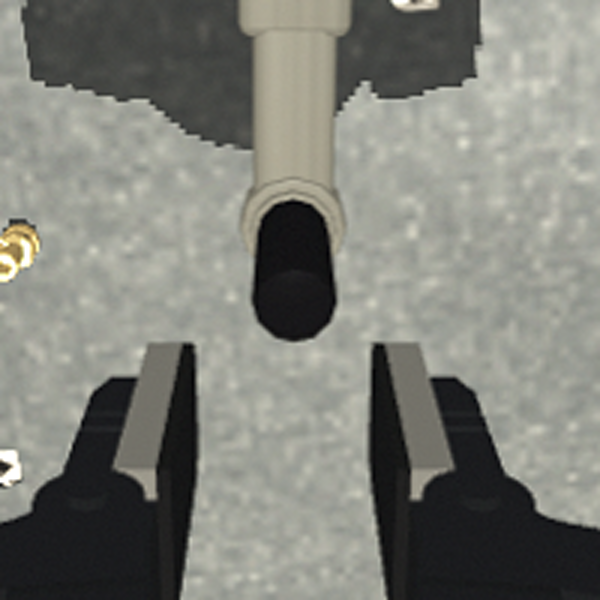

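drive_tool:
  rows: "26 1.5 1.5 20 0;26 0 0 25 0;26 0 0 25 0;26 0 0 0 0"

```text
clock: 5.4
eef_pos: [0.5, -0.3258, 0.0862]
tool_rot: [0.999, -0.041, -0.004, -0.002]
ft_force: [-0.9, 1.0, -0.6]
grip_width: 0.0256
```

drive_tool:
  rows: "21 13.5 -0.7 0 -0.1;21 13.5 -0.7 0 -0.1;21 13.5 -0.7 0 -0.1"

```text
clock: 5.7
eef_pos: [0.5423, -0.3253, 0.0908]
tool_rot: [0.994, 0.11, -0.001, -0.0]
ft_force: [-2.1, 0.0, -1.4]
grip_width: 0.0209
```

drive_tool:
  rows: "21 13.5 -0.7 0 -0.1;21 13.5 -0.7 0 -0.1;21 13.5 -0.7 0 -0.1"

```text
clock: 6.0
eef_pos: [0.5803, -0.3111, 0.0909]
tool_rot: [0.966, 0.257, -0.001, 0.0]
ft_force: [-1.0, -0.5, -2.3]
grip_width: 0.021
```

```bash
cat >> h.py <<'E'
H=np.array([.5134,-.1931])
def rep():
    o=bot.get_obs();d=o["eef_pos"][:2]-H;a=np.arctan2(d[1],d[0]);R=Ro.from_quat(o["tool_rot"]).as_matrix()
    f=R.T@o["ft_force"]
    print("t %.2f r %.4f handle(cw from -y) %.3f toolyaw %.3f z %.4f F_tool(x,y,z)"%(o["clock"],np.hypot(*d),-(a+np.pi/2),-np.arctan2(R[1,0],R[0,0]),o["eef_pos"][2]),f.round(1))
E
python3 -c "from h import *;rep()"
```

```text
t 6.00 r 0.1356 handle(cw from -y) -0.516 toolyaw -0.521 z 0.0909 F_tool(x,y,z) [-1.2 -0.1  2.3]
```

drive_tool:
  rows: "21 13.5 -0.7 0 -0.1;21 5.4 -0.1 0 -0.04;21 0 0 0 0;21 -5.4 -0.1 0 0.04;21 -5.4 -0.1 0 0.04;21 -5.4 -0.1 0 0.04"

```text
clock: 6.6
eef_pos: [0.5833, -0.3092, 0.0913]
tool_rot: [0.964, 0.264, 0.001, -0.0]
ft_force: [1.4, 1.8, -1.5]
grip_width: 0.021
```

```bash
python3 -c "from h import *;rep()"
```

```text
t 6.60 r 0.1355 handle(cw from -y) -0.542 toolyaw -0.535 z 0.0913 F_tool(x,y,z) [ 2.1 -0.8  1.5]
```

drive_tool:
  rows: "21 -5.4 -0.1 0 0.04;21 -5.4 -0.1 0 0.04;21 -5.4 -0.1 0 0.04"

```text
clock: 6.9
eef_pos: [0.5687, -0.3166, 0.0913]
tool_rot: [0.979, 0.206, 0.001, -0.0]
ft_force: [1.4, 0.6, -0.6]
grip_width: 0.0205
```

```bash
python3 -c "from h import *;rep()"
```

```text
t 6.90 r 0.1354 handle(cw from -y) -0.421 toolyaw -0.415 z 0.0913 F_tool(x,y,z) [1.6 0.1 0.6]
```

drive_tool:
  rows: "21 -5.4 -0.1 0 0.04;21 -5.4 -0.1 0 0.04;21 -5.4 -0.1 0 0.04"

```text
clock: 7.2
eef_pos: [0.5564, -0.3212, 0.0913]
tool_rot: [0.989, 0.147, 0.004, -0.001]
ft_force: [9.4, 5.3, -5.6]
grip_width: 0.0212
```

```bash
python3 -c "from h import *;rep()"
```

```text
t 7.20 r 0.1351 handle(cw from -y) -0.324 toolyaw -0.296 z 0.0913 F_tool(x,y,z) [10.5 -2.4  5.7]
```

drive_tool:
  rows: "21 -5.4 -0.1 0 0.04;21 -5.4 -0.1 0 0.04;21 -5.4 -0.1 0 0.04"

```text
clock: 7.5
eef_pos: [0.5413, -0.3252, 0.0913]
tool_rot: [0.996, 0.088, 0.004, -0.001]
ft_force: [10.4, 3.5, -4.3]
grip_width: 0.0212
```

```bash
python3 -c "from h import *;rep()"
```

```text
t 7.50 r 0.1350 handle(cw from -y) -0.208 toolyaw -0.177 z 0.0913 F_tool(x,y,z) [10.8 -1.6  4.4]
```

drive_tool:
  rows: "21 -5.4 -0.1 0 0.04;21 -5.4 -0.1 0 0.04;21 -5.4 -0.1 0 0.04;21 -5.4 -0.1 0 0.04"

```text
clock: 7.9
eef_pos: [0.5199, -0.3277, 0.0913]
tool_rot: [1.0, 0.008, 0.004, -0.001]
ft_force: [11.4, 2.6, -5.5]
grip_width: 0.0211
```

```bash
python3 -c "from h import *;rep()"
```

```text
t 7.90 r 0.1348 handle(cw from -y) -0.049 toolyaw -0.016 z 0.0913 F_tool(x,y,z) [11.3 -2.4  5.6]
```

drive_tool:
  rows: "21 -5.4 -0.1 0 0.04;21 -5.4 -0.1 0 0.04;21 -5.4 -0.1 0 0.04"

```text
clock: 8.2
eef_pos: [0.5039, -0.3275, 0.0913]
tool_rot: [0.999, -0.052, 0.004, -0.001]
ft_force: [12.6, 2.3, -7.1]
grip_width: 0.0208
```

```bash
python3 -c "from h import *;rep()"
```

```text
t 8.20 r 0.1347 handle(cw from -y) 0.071 toolyaw 0.104 z 0.0913 F_tool(x,y,z) [12.2 -3.6  7.2]
```

drive_tool:
  rows: "21 -5.4 -0.1 0 0.04;21 -5.4 -0.1 0 0.04"

```text
clock: 8.4
eef_pos: [0.4932, -0.3262, 0.0913]
tool_rot: [0.996, -0.092, 0.004, -0.001]
ft_force: [11.8, 1.2, -6.4]
grip_width: 0.0209
```

```bash
python3 -c "from h import *;rep()"
```

```text
t 8.40 r 0.1346 handle(cw from -y) 0.151 toolyaw 0.184 z 0.0913 F_tool(x,y,z) [11.3 -3.4  6.5]
```

drive_tool:
  rows: "21 -5.4 -0.1 0 0.04;21 -5.4 -0.1 0 0.04"

```text
clock: 8.6
eef_pos: [0.4827, -0.3241, 0.0914]
tool_rot: [0.991, -0.132, 0.005, -0.0]
ft_force: [11.2, 0.6, -7.5]
grip_width: 0.021
```

```bash
python3 - <<'E'
from h import *
import pickle
rep();c=bot.camera("top");pickle.dump(c,open("top2.pkl","wb"));save(c,"top2.png",(180,200,200,80),4)
E
```

```text
t 8.60 r 0.1345 handle(cw from -y) 0.230 toolyaw 0.264 z 0.0914 F_tool(x,y,z) [10.6 -3.5  7.6]
```

View pics/top2.png

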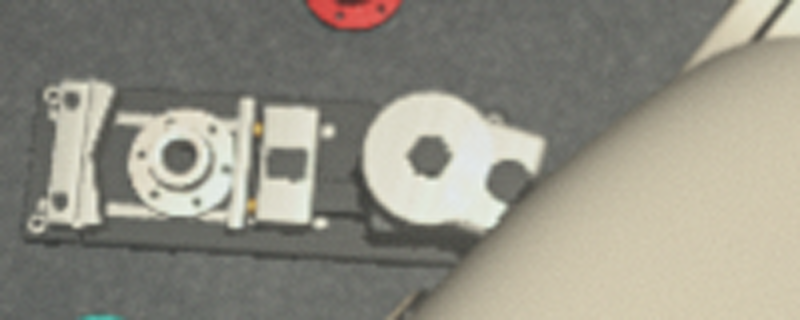

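drive_tool:
  rows: "21 -5.4 -0.1 0 0.04;21 -5.4 -0.1 0 0.04;21 -5.4 -0.1 0 0.04;21 -5.4 -0.1 0 0.04"

```text
clock: 9.05
eef_pos: [0.4625, -0.3177, 0.0917]
tool_rot: [0.978, -0.211, 0.005, -0.0]
ft_force: [10.5, -0.8, -7.6]
grip_width: 0.0216
```

```bash
python3 -c "from h import *;rep()"
```

```text
t 9.05 r 0.1346 handle(cw from -y) 0.388 toolyaw 0.425 z 0.0917 F_tool(x,y,z) [ 9.8 -3.5  7.7]
```

drive_tool:
  rows: "21 -5.4 -0.1 0 0.04;21 -5.4 -0.1 0 0.04;21 -5.4 -0.1 0 0.04;21 -5.4 -0.1 0 0.04"

```text
clock: 9.45
eef_pos: [0.4436, -0.3081, 0.0919]
tool_rot: [0.957, -0.288, 0.005, 0.0]
ft_force: [10.7, -3.1, -8.4]
grip_width: 0.0215
```

```bash
python3 -c "from h import *;rep()"
```

```text
t 9.45 r 0.1345 handle(cw from -y) 0.545 toolyaw 0.585 z 0.0919 F_tool(x,y,z) [10.6 -3.3  8.5]
```

drive_tool:
  rows: "21 13.5 -0.7 0 -0.1;21 13.5 -0.7 0 -0.1;21 13.5 -0.7 0 -0.1;21 13.5 -0.7 0 -0.1;21 13.5 -0.7 0 -0.1;21 13.5 -0.7 0 -0.1;21 13.5 -0.7 0 -0.1;21 13.5 -0.7 0 -0.1;21 13.5 -0.7 0 -0.1;21 13.5 -0.7 0 -0.1;21 13.5 -0.7 0 -0.1;21 8 -0.2 0 -0.06"

```text
clock: 10.65
eef_pos: [0.5879, -0.3075, 0.0914]
tool_rot: [0.958, 0.285, 0.0, 0.001]
ft_force: [-2.0, -1.2, 0.7]
grip_width: 0.0211
```

```bash
python3 -c "from h import *;rep()"
```

```text
t 10.65 r 0.1365 handle(cw from -y) -0.577 toolyaw -0.578 z 0.0914 F_tool(x,y,z) [-2.3 -0.1 -0.7]
```

drive_tool:
  rows: "21 -5.4 -0.1 0 0.04;21 -5.4 -0.1 0 0.04;21 -5.4 -0.1 0 0.04"

```text
clock: 10.95
eef_pos: [0.5742, -0.3146, 0.0914]
tool_rot: [0.974, 0.225, 0.001, 0.0]
ft_force: [1.9, 0.7, -0.2]
grip_width: 0.0211
```

```bash
python3 -c "from h import *;rep()"
```

```text
t 10.95 r 0.1359 handle(cw from -y) -0.464 toolyaw -0.455 z 0.0914 F_tool(x,y,z) [2.  0.2 0.2]
```

drive_tool:
  rows: "21 -5.4 -0.1 0 0.04;21 -5.4 -0.1 0 0.04"

```text
clock: 11.15
eef_pos: [0.5641, -0.3191, 0.0914]
tool_rot: [0.983, 0.186, 0.001, 0.0]
ft_force: [1.4, 1.9, 0.6]
grip_width: 0.0209
```

```bash
python3 -c "from h import *;rep()"
```

```text
t 11.15 r 0.1358 handle(cw from -y) -0.383 toolyaw -0.374 z 0.0914 F_tool(x,y,z) [ 1.9 -1.2 -0.6]
```

drive_tool:
  rows: "21 -5.4 -0.1 0 0.04;21 -5.4 -0.1 0 0.04"

```text
clock: 11.35
eef_pos: [0.5543, -0.3225, 0.0914]
tool_rot: [0.989, 0.147, 0.002, -0.0]
ft_force: [4.4, 2.1, -2.5]
grip_width: 0.0214
```

```bash
python3 -c "from h import *;rep()"
```

```text
t 11.35 r 0.1357 handle(cw from -y) -0.306 toolyaw -0.295 z 0.0914 F_tool(x,y,z) [ 4.8 -0.7  2.5]
```

drive_tool:
  rows: "21 -5.4 -0.1 0 0.04;21 -5.4 -0.1 0 0.04"

```text
clock: 11.55
eef_pos: [0.546, -0.3247, 0.0914]
tool_rot: [0.994, 0.108, 0.004, -0.0]
ft_force: [10.4, 3.1, -5.7]
grip_width: 0.021
```

```bash
python3 -c "from h import *;rep()"
```

```text
t 11.55 r 0.1355 handle(cw from -y) -0.243 toolyaw -0.216 z 0.0914 F_tool(x,y,z) [10.8 -0.8  5.8]
```

drive_tool:
  rows: "21 -5.4 -0.1 0 0.04;21 -5.4 -0.1 0 0.04"

```text
clock: 11.75
eef_pos: [0.5362, -0.3266, 0.0914]
tool_rot: [0.998, 0.068, 0.004, -0.0]
ft_force: [10.6, 2.1, -5.5]
grip_width: 0.0209
```

```bash
python3 -c "from h import *;rep()"
```

```text
t 11.75 r 0.1354 handle(cw from -y) -0.170 toolyaw -0.136 z 0.0914 F_tool(x,y,z) [10.7 -0.6  5.6]
```

drive_tool:
  rows: "21 -5.4 -0.1 0 0.04;21 -5.4 -0.1 0 0.04"

```text
clock: 11.95
eef_pos: [0.5256, -0.3278, 0.0914]
tool_rot: [1.0, 0.028, 0.004, -0.0]
ft_force: [10.7, 0.8, -5.5]
grip_width: 0.0209
```

```bash
python3 - <<'E'
from h import *
import pickle
rep();c=bot.camera("top");pickle.dump(c,open("top3.pkl","wb"));save(c,"top3.png",(180,210,110,60),6)
E
```

```text
t 11.95 r 0.1353 handle(cw from -y) -0.090 toolyaw -0.056 z 0.0914 F_tool(x,y,z) [10.7 -0.2  5.6]
```

View pics/top3.png

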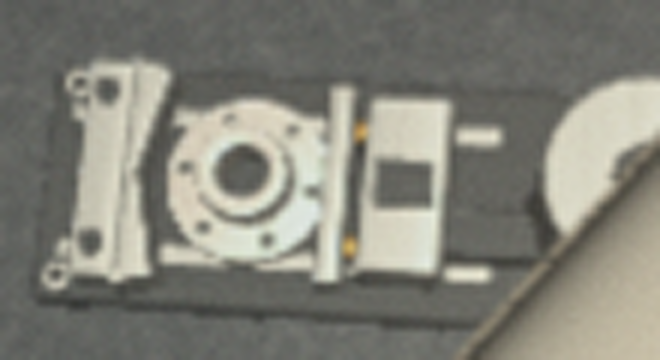

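drive_tool:
  rows: "21 -5.4 -0.1 0 0.04;21 -5.4 -0.1 0 0.04"

```text
clock: 12.2
eef_pos: [0.515, -0.3283, 0.0915]
tool_rot: [1.0, -0.012, 0.005, -0.0]
ft_force: [10.9, 1.3, -6.4]
grip_width: 0.021
```

```bash
python3 -c "from h import *;rep()"
```

```text
t 12.20 r 0.1352 handle(cw from -y) -0.012 toolyaw 0.024 z 0.0915 F_tool(x,y,z) [10.8 -1.5  6.5]
```

drive_tool:
  rows: "21 -5.4 -0.1 0 0.04"

```text
clock: 12.3
eef_pos: [0.5095, -0.3282, 0.0914]
tool_rot: [0.999, -0.032, 0.005, -0.0]
ft_force: [10.0, 0.5, -6.7]
grip_width: 0.0211
```

```bash
python3 -c "from h import *;rep()"
```

```text
t 12.30 r 0.1352 handle(cw from -y) 0.029 toolyaw 0.064 z 0.0914 F_tool(x,y,z) [ 9.9 -1.1  6.8]
```

drive_tool:
  rows: "21 -5.4 -0.1 0 0.04"

```text
clock: 12.4
eef_pos: [0.5041, -0.3279, 0.0914]
tool_rot: [0.999, -0.052, 0.005, -0.0]
ft_force: [10.3, 0.6, -6.6]
grip_width: 0.0211
```

```bash
python3 -c "from h import *;rep()"
```

```text
t 12.40 r 0.1352 handle(cw from -y) 0.069 toolyaw 0.104 z 0.0914 F_tool(x,y,z) [10.1 -1.6  6.7]
```

drive_tool:
  rows: "21 -5.4 -0.1 0 0.04"

```text
clock: 12.5
eef_pos: [0.4987, -0.3274, 0.0914]
tool_rot: [0.997, -0.072, 0.005, -0.0]
ft_force: [11.2, 0.3, -6.4]
grip_width: 0.0211
```

```bash
python3 -c "from h import *;rep()"
```

```text
t 12.50 r 0.1351 handle(cw from -y) 0.109 toolyaw 0.144 z 0.0914 F_tool(x,y,z) [11.  -1.9  6.5]
```

drive_tool:
  rows: "21 -5.4 -0.1 0 0.04"

```text
clock: 12.6
eef_pos: [0.4934, -0.3267, 0.0915]
tool_rot: [0.996, -0.092, 0.005, -0.0]
ft_force: [10.0, -0.1, -6.5]
grip_width: 0.021
```

```bash
python3 -c "from h import *;rep()"
```

```text
t 12.60 r 0.1351 handle(cw from -y) 0.149 toolyaw 0.184 z 0.0915 F_tool(x,y,z) [ 9.8 -1.7  6.6]
```

drive_tool:
  rows: "21 -5.4 -0.1 0 0.04"

```text
clock: 12.7
eef_pos: [0.4881, -0.3257, 0.0915]
tool_rot: [0.994, -0.112, 0.005, -0.0]
ft_force: [11.6, -0.7, -6.8]
grip_width: 0.021
```

drive_tool:
  rows: "21 -5.4 -0.1 0 0.04"

```text
clock: 12.8
eef_pos: [0.483, -0.3246, 0.0915]
tool_rot: [0.991, -0.132, 0.005, -0.0]
ft_force: [11.2, -1.1, -7.4]
grip_width: 0.0211
```

```bash
python3 -c "from h import *;rep()"
```

```text
t 12.80 r 0.1350 handle(cw from -y) 0.227 toolyaw 0.264 z 0.0915 F_tool(x,y,z) [11.  -1.9  7.5]
```

drive_tool:
  rows: "21 -5.4 -0.1 0 0.04"

```text
clock: 12.9
eef_pos: [0.478, -0.3233, 0.0915]
tool_rot: [0.988, -0.152, 0.005, -0.0]
ft_force: [12.5, -1.4, -9.1]
grip_width: 0.0212
```

```bash
python3 -c "from h import *;rep()"
```

```text
t 12.90 r 0.1349 handle(cw from -y) 0.266 toolyaw 0.304 z 0.0915 F_tool(x,y,z) [12.2 -2.4  9.2]
```

drive_tool:
  rows: "21 -5.4 -0.1 0 0.04"

```text
clock: 13.0
eef_pos: [0.4731, -0.3218, 0.0915]
tool_rot: [0.985, -0.171, 0.005, 0.0]
ft_force: [13.0, -2.2, -8.6]
grip_width: 0.0208
```

```bash
python3 -c "from h import *;rep()"
```

```text
t 13.00 r 0.1349 handle(cw from -y) 0.304 toolyaw 0.344 z 0.0915 F_tool(x,y,z) [12.9 -2.3  8.8]
```

drive_tool:
  rows: "21 -5.4 -0.1 0 0.04"

```text
clock: 13.1
eef_pos: [0.4682, -0.3202, 0.0915]
tool_rot: [0.982, -0.191, 0.005, 0.0]
ft_force: [13.2, -2.2, -10.4]
grip_width: 0.0213
```

```bash
python3 -c "from h import *;rep()"
```

```text
t 13.10 r 0.1348 handle(cw from -y) 0.342 toolyaw 0.385 z 0.0915 F_tool(x,y,z) [13.  -2.9 10.5]
```

drive_tool:
  rows: "21 -4 -0.1 0 0.03"

```text
clock: 13.2
eef_pos: [0.4647, -0.3188, 0.0916]
tool_rot: [0.979, -0.206, 0.006, 0.0]
ft_force: [13.6, -3.1, -10.5]
grip_width: 0.0209
```

```bash
python3 -c "from h import *;rep()"
```

```text
t 13.20 r 0.1348 handle(cw from -y) 0.370 toolyaw 0.414 z 0.0916 F_tool(x,y,z) [13.6 -2.7 10.6]
```

drive_tool:
  rows: "21 -5.4 -0.1 0 0.04"

```text
clock: 13.3
eef_pos: [0.4604, -0.3171, 0.0918]
tool_rot: [0.974, -0.225, 0.006, 0.0]
ft_force: [13.6, -4.3, -10.3]
grip_width: 0.0212
```

```bash
python3 -c "from h import *;rep()"
```

```text
t 13.30 r 0.1348 handle(cw from -y) 0.404 toolyaw 0.455 z 0.0918 F_tool(x,y,z) [13.9 -2.1 10.4]
```

drive_tool:
  rows: "21 0 0 0 0;21 0 0 0 0;21 0 0 0 0;21 0 0 0 0"

```text
clock: 13.7
eef_pos: [0.4595, -0.3168, 0.0918]
tool_rot: [0.974, -0.225, 0.005, 0.0]
ft_force: [11.2, -2.2, -7.7]
grip_width: 0.0211
```

```bash
python3 - <<'E'
from h import *
import pickle
rep();c=bot.camera("top");rep();pickle.dump(c,open("top4.pkl","wb"))
ims=[]
for n in("top3","top4"):
    im=pickle.load(open(n+".pkl","rb"))["image"][205:265,180:290,::-1];ims.append(cv2.resize(im,None,fx=5,fy=5,interpolation=cv2.INTER_CUBIC))
cv2.imwrite("pics/cmp.png",np.vstack(ims))
E
```

```text
t 13.70 r 0.1349 handle(cw from -y) 0.411 toolyaw 0.453 z 0.0918 F_tool(x,y,z) [11.  -2.9  7.8]
t 13.75 r 0.1349 handle(cw from -y) 0.411 toolyaw 0.453 z 0.0918 F_tool(x,y,z) [10.7 -2.1  8.9]
```

View pics/cmp.png

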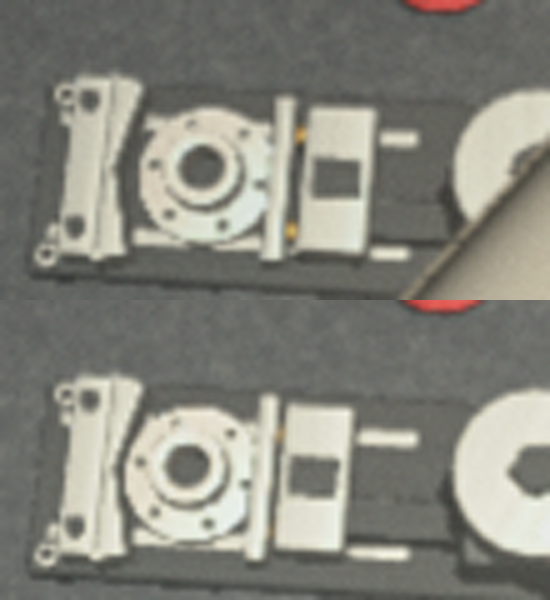

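```bash
python3 - <<'E'
from h import *
import pickle
g=[cv2.resize(cv2.cvtColor(pickle.load(open(n+".pkl","rb"))["image"],cv2.COLOR_RGB2GRAY)[205:265,180:290],None,fx=10,fy=10,interpolation=cv2.INTER_CUBIC) for n in("top","top2","top3","top4")]
# rows away from springs; x-profiles (10x px), gradient edges
for i,im in enumerate(g):
    for y0,y1 in((290,310),(330,370),(410,440)):
        p=cv2.GaussianBlur(im[y0:y1].mean(0).reshape(1,-1),(0,0),6).ravel();d=np.gradient(p)
        e=[(int(x),round(float(d[x]),1)) for x in range(450,780) if abs(d[x])>.8 and abs(d[x])==abs(d[x-12:x+13]).max()]
        print(i,y0,e)
E
```

```text
0 290 [(456, -2.5), (500, 2.9), (614, -5.8), (641, 6.0), (682, -5.9), (710, 6.8)]
0 330 [(519, 6.7), (547, -3.0), (565, 2.6), (625, -5.9), (643, 5.8), (678, -6.7), (706, 5.5), (727, -5.1)]
0 410 [(498, -1.2), (529, 2.8), (606, -5.3), (631, 7.0), (671, -6.0), (700, 7.3)]
1 290 [(478, 2.8), (507, -1.3), (526, 1.4), (579, -3.8), (599, 3.0), (627, -6.5), (658, 5.8)]
1 330 [(491, 5.9), (519, -4.1), (538, 3.7), (580, -1.0), (625, -6.4), (649, 5.0), (668, -3.5), (766, 5.1)]
1 410 [(458, -1.0), (498, 2.6), (566, -3.2), (586, 2.7), (616, -6.7), (647, 5.1)]
2 290 [(465, -1.5), (484, 1.9), (538, -1.7), (584, -6.0), (611, 6.5), (744, -5.9)]
2 330 [(473, -4.2), (492, 4.1), (575, -6.3), (604, 4.4), (627, -3.9), (719, 5.6), (743, -5.3)]
2 410 [(454, 2.1), (516, -3.0), (538, 2.3), (569, -5.5), (600, 5.9), (734, -6.0)]
3 290 [(457, 2.0), (502, -1.1), (545, -6.1), (567, 4.7), (699, -5.8)]
3 330 [(462, 4.3), (485, -1.2), (517, 1.7), (543, -6.0), (561, 4.1), (578, -4.1), (675, 5.1), (697, -5.8)]
3 410 [(486, -3.4), (505, 3.0), (534, -6.3), (554, 5.4), (688, -5.6)]
```

drive_tool:
  rows: "21 0 0 0 0;21 0 0 0 0;21 0 0 0 0;21 0 0 0 0;21 0 0 0 0;21 0 0 0 0;21 0 0 0 0"

```text
clock: 14.45
eef_pos: [0.4594, -0.3168, 0.0918]
tool_rot: [0.974, -0.225, 0.005, 0.0]
ft_force: [11.1, -2.5, -7.0]
grip_width: 0.0207
```

```bash
python3 - <<'E'
from h import *
rep()
A=[]
for i in range(12): A.append(bot.camera("top")["image"].astype(float))
rep()
import pickle
a=np.mean(A,0)
G=lambda a:cv2.resize(cv2.cvtColor(a.astype(np.uint8),cv2.COLOR_RGB2GRAY)[205:265,180:290],None,fx=10,fy=10,interpolation=cv2.INTER_CUBIC).astype(np.float32)
ref=G(pickle.load(open("top3.pkl","rb"))["image"]); ref0=G(pickle.load(open("top.pkl","rb"))["image"]);ref1=G(pickle.load(open("top2.pkl","rb"))["image"]);new=G(a)
# template registration: pad left part and jaw rear part, shift along bed
def shift(r,box):
    x,y,w,h=box;t=r[y:y+h,x:x+w];m=cv2.matchTemplate(new,t,cv2.TM_CCOEFF_NORMED);_,s,_,l=cv2.minMaxLoc(m);return l[0]-x,l[1]-y,round(s,3)
print("jaw rear",shift(ref,(640,220,130,290)),"pad",shift(ref,(555,190,26,120)),shift(ref,(545,410,26,110)))
print("img1 jaw rear",shift(ref1,(680,220,130,290)),"pad",shift(ref1,(600,190,26,120)),shift(ref1,(590,410,26,110)))
E
```

```text
t 14.45 r 0.1350 handle(cw from -y) 0.411 toolyaw 0.453 z 0.0918 F_tool(x,y,z) [11.  -2.6  7.1]
t 15.05 r 0.1349 handle(cw from -y) 0.411 toolyaw 0.453 z 0.0918 F_tool(x,y,z) [11.  -2.6  7.8]
jaw rear (-45, -2, 0.988) pad (-34, -7, 0.94) (-29, -35, 0.973)
img1 jaw rear (-91, -5, 0.988) pad (-79, -4, 0.979) (-80, -1, 0.997)
```

drive_tool:
  rows: "21 -4 -0.1 0 0.03"

```text
clock: 15.15
eef_pos: [0.4573, -0.3157, 0.092]
tool_rot: [0.971, -0.24, 0.007, 0.001]
ft_force: [13.4, -4.5, -10.3]
grip_width: 0.0211
```

```bash
python3 -c "from h import *;rep()"
```

```text
t 15.15 r 0.1349 handle(cw from -y) 0.429 toolyaw 0.484 z 0.0920 F_tool(x,y,z) [13.8 -2.2 10.5]
```

drive_tool:
  rows: "21 5 0 0 0;32 3 0 0 0;32 0 0 0 0;32 0 0 0 0"

```text
clock: 15.55
eef_pos: [0.461, -0.318, 0.092]
tool_rot: [0.971, -0.239, 0.003, 0.0]
ft_force: [6.2, -0.8, -1.8]
grip_width: 0.0319
```

```bash
python3 - <<'E'
from h import *
rep()
import pickle
a=np.mean([bot.camera("top")["image"].astype(float) for i in range(8)],0)
G=lambda a:cv2.resize(cv2.cvtColor(a.astype(np.uint8),cv2.COLOR_RGB2GRAY)[205:265,180:290],None,fx=10,fy=10,interpolation=cv2.INTER_CUBIC).astype(np.float32)
ref1=G(pickle.load(open("top2.pkl","rb"))["image"]);ref0=G(pickle.load(open("top.pkl","rb"))["image"]);new=G(a)
def shift(r,box):
    x,y,w,h=box;t=r[y:y+h,x:x+w];m=cv2.matchTemplate(new,t,cv2.TM_CCOEFF_NORMED);_,s,_,l=cv2.minMaxLoc(m);return l[0]-x,l[1]-y,round(s,3)
print("img1 jaw rear",shift(ref1,(680,220,130,290)),"pad",shift(ref1,(600,190,26,120)),shift(ref1,(590,410,26,110)))
E
```

```text
t 15.55 r 0.1354 handle(cw from -y) 0.397 toolyaw 0.484 z 0.0920 F_tool(x,y,z) [ 5.9 -2.2  1.9]
img1 jaw rear (-92, -5, 0.985) pad (-79, -4, 0.983) (-80, -1, 0.997)
```

drive_tool:
  rows: "32 4 0 0 0;32 0 0 0 0;32 0 0 0 0"

```text
clock: 16.25
eef_pos: [0.463, -0.3197, 0.0915]
tool_rot: [0.971, -0.24, 0.002, 0.0]
ft_force: [4.6, -0.2, 3.6]
grip_width: 0.0319
```

```bash
python3 - <<'E'
from h import *
rep();o=bot.get_obs();c=bot.camera("wrist");save(c,"w5.png",(180,140,200,200),3)
E
```

```text
t 16.25 r 0.1363 handle(cw from -y) 0.379 toolyaw 0.484 z 0.0915 F_tool(x,y,z) [ 4.1 -2.  -3.5]
```

View pics/w5.png

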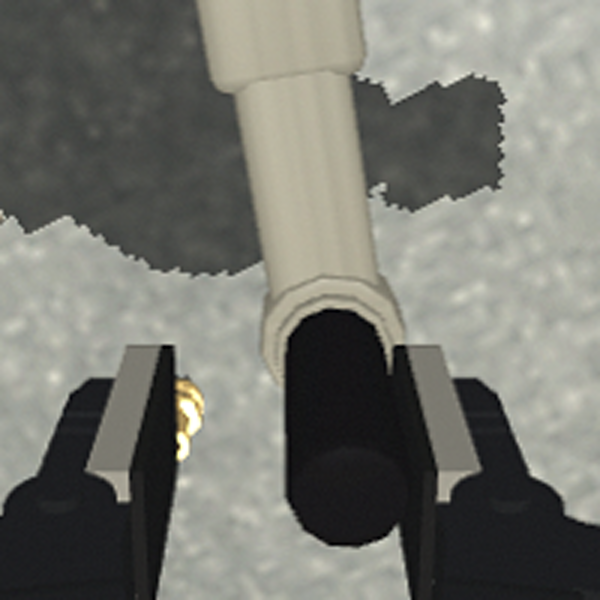

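drive_tool:
  rows: "32 6 0 0 0;32 0 0 0 0"

```text
clock: 16.5
eef_pos: [0.4658, -0.3218, 0.0897]
tool_rot: [0.971, -0.24, -0.001, -0.0]
ft_force: [-0.4, 0.7, -0.4]
grip_width: 0.0318
```

drive_tool:
  rows: "32 6 0 0 0;32 0 0 0 0"

```text
clock: 16.7
eef_pos: [0.4719, -0.3249, 0.0897]
tool_rot: [0.971, -0.24, -0.001, -0.0]
ft_force: [-0.5, -0.2, -0.2]
grip_width: 0.0319
```

```bash
python3 -c "from h import *;rep()"
```

```text
t 16.70 r 0.1382 handle(cw from -y) 0.305 toolyaw 0.484 z 0.0897 F_tool(x,y,z) [-0.4  0.4  0.2]
```

drive_tool:
  rows: "32 0 0 20 0"

```text
clock: 16.8
eef_pos: [0.4738, -0.3262, 0.0723]
tool_rot: [0.971, -0.24, 0.002, 0.001]
ft_force: [0.3, 0.2, 0.4]
grip_width: 0.0317
```

My sign was wrong: the tool went down 20 mm, beside the bar. The force reading shows no contact, so I'm raising it now.

drive_tool:
  rows: "32 0 0 -15 0;32 0 0 -25 0;32 0 0 -30 0;32 0 0 -40 0;32 0 0 -40 0;32 0 0 0 0"

```text
clock: 17.4
eef_pos: [0.4746, -0.3267, 0.2268]
tool_rot: [0.971, -0.24, 0.005, 0.002]
ft_force: [0.2, -0.1, 0.4]
grip_width: 0.0322
```

```bash
python3 - <<'E'
from h import *
rep()
import pickle
a=np.mean([bot.camera("top")["image"].astype(float) for i in range(8)],0)
c=bot.camera("top");c["image"]=a.astype(np.uint8)
G=lambda a:cv2.resize(cv2.cvtColor(a.astype(np.uint8),cv2.COLOR_RGB2GRAY)[205:265,180:290],None,fx=10,fy=10,interpolation=cv2.INTER_CUBIC).astype(np.float32)
ref1=G(pickle.load(open("top2.pkl","rb"))["image"]);new=G(a)
def shift(r,box):
    x,y,w,h=box;t=r[y:y+h,x:x+w];m=cv2.matchTemplate(new,t,cv2.TM_CCOEFF_NORMED);_,s,_,l=cv2.minMaxLoc(m);return l[0]-x,l[1]-y,round(s,3)
print("jaw rear",shift(ref1,(680,220,130,290)),"pad",shift(ref1,(600,190,26,120)),shift(ref1,(590,410,26,110)))
w=bot.camera("wrist");x=np.vstack([cv2.resize(c["image"][190:290,170:370],None,fx=2.8,fy=2.8),w["image"][:, :]]);cv2.imwrite("pics/end.png",x[:600,:,::-1])
E
```

```text
t 17.40 r 0.1391 handle(cw from -y) 0.283 toolyaw 0.484 z 0.2268 F_tool(x,y,z) [ 0.2 -0.  -0.4]
jaw rear (-92, -6, 0.984) pad (-79, -4, 0.982) (-81, -2, 0.994)
```

View pics/end.png

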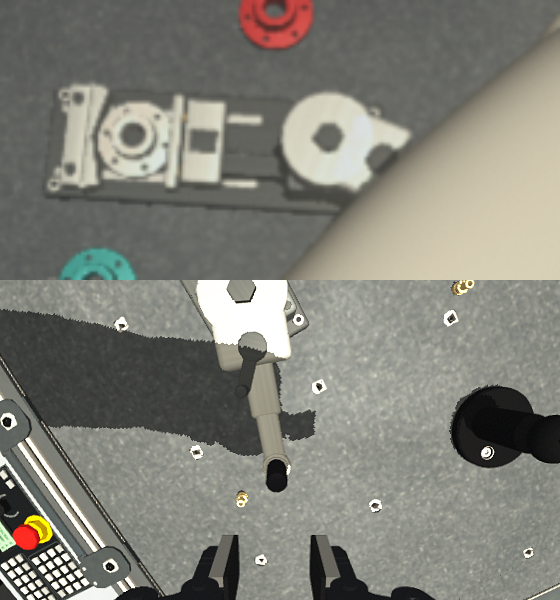

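```bash
python3 -c "from h import *;print(bot.job_done());rep()"
```

```text
the job is handed in; nothing more can be done
None
the job is handed in; nothing more can be done
```

The flange is seated in the V stop and held at an estimated 30 N (20 to 55 N is allowed), and the wrench is released. I handed the job in at about 18 s.

- **Lever:** I pushed the pin over to the tightening stop. The wrist camera put it about +0.42 rad from the handle. In the last picture it was still on the tightening side.
- **Strokes:** I worked the knob loosely between the fingers, turning the tool with the handle. It took two clockwise strokes with one idle stroke back between them.
- **Grip:** The push while driving rose from about 10.4 N running freely to about 13.8 N, which points to roughly 23 N of clamping. The jaw's sprung pad had closed by about 2.5 mm in the top camera, which gives about 30 N. It read the same after I let go.

**Checks that disagreed:**
- The push held at 11 N when I stopped partway, above the 8 to 10 N told for a good hold. That would suggest a tighter grip than the other two estimates.
- The push also rose more slowly per radian than the given figures predict, so treat the 30 N as approximate.

**Slip:** Before lifting off, I once moved the tool 20 mm down instead of up. It went beside the handle bar, the force stayed near zero, and I saw no change afterwards.

At the end the tool was clear at 0.23 m with zero force. I never sent the gripper near the flange, the jaw or the small parts, but I did not measure the small parts' positions again.

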